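Check the bite of a ride-on train's brake lever and note its travel

ROBOT

A 7-joint arm with a two-finger parallel gripper is mounted at the origin on the work surface. World frame = base frame: x ahead of the robot, y to its left, z up, the work surface at z = 0. Lengths are in m, angles in rad, forces in N, time in s.
With the tool pointing down it reaches from about 0.35 to 0.9 m from the base axis. Payload 8.1 kg.
Tool frame: the origin (TCP) lies at the very end of the fingers, on their centre line; the grasp point (between the pads) lies 19 mm behind it; z points along the fingers, y is the line along which they close (so a half turn about z gives the same grasp; the last joint's range is limited). The gripper opens to 92 mm and grips with 3 to 60 N. Pads are 19 mm wide; open, the fingers measure 130 mm over their backs; the gripper's body (75 mm by 190 mm) begins 47 mm behind the grasp point.
Start: joints at [1.142, 0.434, 0.025, 1.573, -0.012, 1.134, -0.075], TCP at [0.2, -0.592, 0.227] pointing down, gripper open.
Joint ranges: [-2.62, 2.62], [-0.44, 2.09], [-1.27, 1.32], [0.08, 2.57], [-1.32, 4.46], [0.12, 2], [-2.74, 2.74]. Speed limits (rad/s): [2.22, 2.22, 3.01, 3.01, 3.14, 3.14, 3.14].

INTERFACE

Orientations are given as a 3x3 rotation matrix whose columns are the frame's x, y, z axes.
In Python, from cell import bot gives the robot as it stands. The module is installed in compiled form; this text tells all that it offers.
- The arm moves only by the tool carry_out, never from a script. Its argument "targets" is a list of rows, each an object with "hand": the opening in per cent of the stroke, from 0 (shut) to 100 (fully open); "travel": the shift along the tool's x, y, z in m, a list of three; "angular": the turn, a rotation vector about the tool's x, y, z in degrees, a list of three. A call has 1 to 20 rows; each row shifts and turns the commanded pose from where the row before left it, along the tool's axes as they then stand; what a row does not reach is not made up. A row lasts 1/8 s, in which the tool goes at most 62.5 mm and 10.7 degrees, less where a joint would pass 70% of its speed; a pose out of reach is approached as far as the arm can. A call is refused whole if a number of a shift passes 0.0625 or a number of a turn 10.7, either way. A call with a gripper value outside its range is refused whole. The fingers move at their own pace and stop on an object; "squeeze" is the grip in N (left out, the last holds). Time passes only in rows, so rows that do not move let the fingers close. It gives the time, the measured TCP pose, the force, the opening and the grip force at its end, in the units of the state.
- bot.state(): the state, without advancing time (a new reading comes with each control period).
- bot.capture(name): name is "scene" or "top" or "wrist"; returns (picture, depth): 420x560x3 uint8, blue, green, red; 420x560 float32, m along the optical axis (not along the pixel's ray), 0 where there is no reading.
- bot.camera_params(name): a dict with "fx", "fy", "cx", "cy" (pixels), "dist" ([k1, k2, p1, p2, k3] as OpenCV has them; the pictures are not rectified), "cam_to_world" (4x4, takes a point from camera to world coordinates); the wrist camera has in their place "tool_from_camera" (4x4, takes a point from camera to tool coordinates, whose origin is the TCP and whose axes are the flange's). Camera axes: x right, y down, z forward; pixel columns grow to the right and rows downward; lengths in m; the calibration is good to about 2 mm. A picture is of the moment at which its call begins: read the wrist's pose just before it. camera_params takes no time and is no camera call.
- bot.job_done(): hands the job in; it is judged then, once.
The state is a dict: "time_s": time; "qpos": joint angles; "joint_velocities": joint speeds; "effort": joint torques, N m; "tcp_pos": TCP position; "orientation": TCP orientation; "contact_force": force on the tool from outside, world axes, zero at the start; "ft_torque": the same for the moment, N m; "finger_gap": finger opening in m; "grip_force": force on a finger pad.
Only numpy, scipy, OpenCV 4.12 (cv2) and the standard library are available. Lean on these libraries where they do the work, as an engineer would, in place of code of your own. Each camera call takes 0.05 s, during which the arm holds its last target. There are 200 camera calls.

TASK

Check the brake lever on the green stand: push its red upright handle round until it firms up where the brake bites, hold it firmly there for a moment without forcing it, then let it swing back to rest; the lever drags the red needle along the scale and leaves it there. Then note the travel by turning the brass marker knob round the rim until it points at the needle, let go, and leave the other things on the bench alone.

Things in the scene. Friction and masses are not known exactly. Their poses are not given: they have to be found in the camera images.
- pivot (a point): Centre of the brake stand: on the vertical axis of the lever, needle and marker, on top of the 280 mm wide round aluminium scale plate, 50 mm above the bench. A green drum (88 mm wide, its cap reaching 110 mm above the bench) stands on the plate. The stand is bolted down; its place and yaw vary. This point's own z is up; directions are given by the other points.
- grip (a point): Middle of the red upright handle of the brake lever: a vertical round bar 25 mm in diameter from 94 to 170 mm above the bench, this point 135 mm above the bench and 140 mm from the pivot axis. The lever's flat steel arm below it (22 mm wide) lies 84 to 94 mm above the bench. Push the handle round the pivot counter-clockwise seen from above.
- lever (a joint): Angle of the lever (rad): 0 at rest against its stop, growing counter-clockwise seen from above. The free travel needs only about 1 to 4 N at the handle and a spring brings the lever back to 0 when let go. Somewhere between 0.35 and 0.95 the brake bites, each time elsewhere and hidden in the stand: from there the push rises by about 3 to 4 N per mm of handle travel. Pressing firmly means 9 to 18 N at the handle, held for half a second; above about 23 N it is forced.
- lining (a joint): Squeeze of the brake lining inside the stand (m), hidden from sight: 0 until the brake bites, then 0.035 mm per newton of push beyond the free travel, so about 0.2 mm (6 N) is firm and 0.8 mm (23 N) forced. Smaller than the noise of its reading: feel the force instead.
- needle_tip (a point): Outer tip of the thin red needle that lies just over the scale plate, 104 mm from the pivot axis and 53 mm above the bench. It is out of the fingers' way (it cannot be moved by hand).
- needle (a joint): Angle of the needle (rad), counter-clockwise positive seen from above, on the same scale as the lever: the lever pushes it along and it stays at the greatest lever angle reached. It starts somewhere between 0 and 0.2. At equal angles the needle points exactly opposite to the lever's handle.
- knob (a point): Middle of the brass marker knob: an upright pin 20 mm in diameter from 56 to 102 mm above the bench, this point 85 mm above the bench and 120 mm from the pivot axis, standing on a small brass rider (20 mm wide, up to 57 mm above the bench) on the scale plate's rim.
- marker (a joint): Angle of the marker (rad) on the same scale as the needle, counter-clockwise positive seen from above: equal to the needle's angle when it points at the needle. It starts between 1.1 and 1.3, turns about the pivot from 0 to 1.4 with a drag of about 1 N at the knob, and stays where it is left.
- wheel: Bystander: a dark steel flanged wheel lying flat, 96 mm in diameter, 30 mm high; origin under its centre.
- spanner: Bystander: a spanner, 170 mm long, lying flat along its x; origin under its middle.
- mug: Bystander: a blue mug, 76 mm in diameter, 85 mm high, handle on its +y side; origin under its centre.

How it is judged:
By the outcome, as a careful person would: the job done as asked, in the order asked, and still so for the second after the job is handed in, with the robot touching nothing.
It also fails if it takes over 64 s, if anything falls off the work surface, if the arm or the gripper's body presses on something with over 40 N, if the wrist force passes 120 N, or if a joint passes its speed limit or range.

## Working session

There is one attempt and no reset: what is moved stays moved. The work goes in short steps, Python scripts to look and compute and a tool call to move; the robot and the scene stay as the last step left them, time stands still between calls to the robot, and variables do not carry over. Pictures are saved under pics/ and viewed, at most 10 in all, crops included, and the job is handed in when it is done.

Besides the shell and the picture viewer there is one more tool, called after "Emit:" in YAML: its name, and indented under it one key for each argument. carry_out: Moves the arm, as the interface text tells. Its arguments: {"type":"object","properties":{"targets":{"type":"array","items":{"type":"object","properties":{"hand":{"type":"number"},"travel":{"type":"array","items":{"type":"number"}},"angular":{"type":"array","items":{"type":"number"}}}}},"squeeze":{"type":"number"}},"required":["targets"]}

```bash
mkdir -p pics; python3 - <<'E'
from cell import bot
import cv2,numpy as np
np.set_printoptions(precision=4,suppress=True)
for n in("top","scene"):
    p,d=bot.capture(n); cv2.imwrite(f"pics/{n}1.png",p); np.save(f"pics/{n}1.npy",d)
    print(n,bot.camera_params(n))
print(bot.state())
print(bot.camera_params("wrist"))
E
```

```text
top {'fx': 396.5173064685394, 'fy': 396.5173064685394, 'cx': 276.90675403375474, 'cy': 210.8744534629451, 'dist': array([0.028, 0.   , 0.   , 0.   , 0.   ]), 'cam_to_world': array([[-0.0099, -0.9936,  0.1121,  0.4714],
       [-0.9999,  0.0113,  0.0115, -0.0023],
       [-0.0127, -0.112 , -0.9936,  1.1624],
       [ 0.    ,  0.    ,  0.    ,  1.    ]])}
scene {'fx': 403.3965740705037, 'fy': 403.3965740705037, 'cx': 280.4867807410839, 'cy': 210.54010151577685, 'dist': array([-0.0424,  0.    ,  0.    ,  0.    ,  0.    ]), 'cam_to_world': array([[ 0.5025,  0.6982, -0.5099,  1.1151],
       [ 0.8645, -0.4122,  0.2877, -0.297 ],
       [-0.0093, -0.5854, -0.8107,  0.9806],
       [ 0.    ,  0.    ,  0.    ,  1.    ]])}
{'time_s': 0.1, 'qpos': array([ 1.1424,  0.4352,  0.025 ,  1.574 , -0.0116,  1.134 , -0.0751]), 'joint_velocities': array([ 0.0011, -0.0018,  0.0011, -0.0011,  0.0004,  0.0006,  0.0002]), 'effort': array([  0.0045, -66.9118,   0.9889, -31.5147,  -0.0604,   0.0374,
         0.0001]), 'tcp_pos': array([ 0.1999, -0.5917,  0.226 ]), 'orientation': array([[ 0.9474,  0.32  , -0.0006],
       [ 0.32  , -0.9474,  0.0013],
       [-0.0001, -0.0014, -1.    ]]), 'contact_force': array([0.2375, 0.6106, 0.2138]), 'ft_torque': array([-0.0018, -0.0219,  0.0142]), 'grip_force': 0.0, 'finger_gap': 0.09178565960468148}
{'fx': 350.5789815834237, 'fy': 350.5789815834237, 'cx': 279.7849965020994, 'cy': 208.4543673915517, 'dist': array([-0.0108,  0.    ,  0.    ,  0.    ,  0.    ]), 'tool_from_camera': array([[ 0.0002, -0.9605, -0.2783,  0.0756],
       [ 1.    ,  0.0001,  0.    ,  0.0002],
       [-0.    , -0.2783,  0.9605, -0.1575],
       [ 0.    ,  0.    ,  0.    ,  1.    ]])}
```

View pics/top1.png

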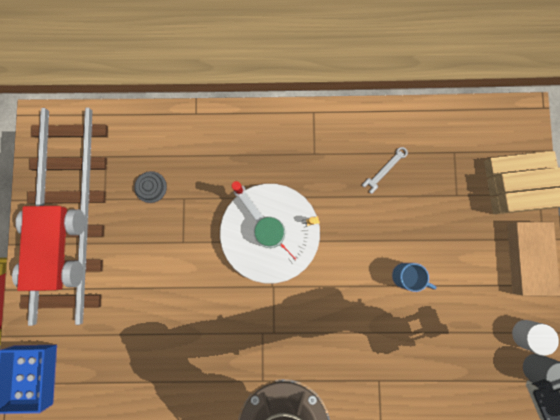

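View pics/scene1.png

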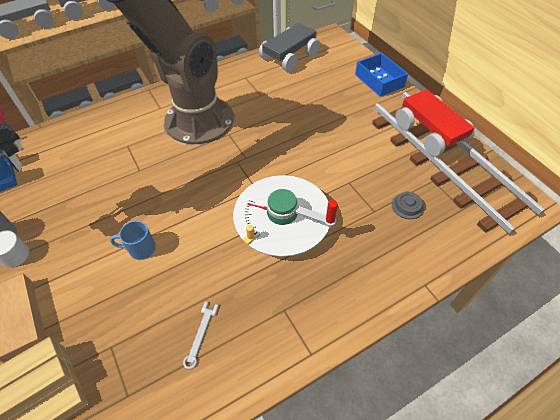

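Top: handle (237,187), drum (269,232), knob (313,220), needle tip ~(295,260). Scene: handle (331,211), drum (282,205), knob (250,232). Enlarging both.

```bash
python3 - <<'E'
import cv2,numpy as np
a=cv2.imread("pics/top1.png")[175:290,210:330]; b=cv2.imread("pics/scene1.png")[165:265,225:350]
A=cv2.resize(a,None,fx=4,fy=4,interpolation=cv2.INTER_CUBIC);B=cv2.resize(b,None,fx=4,fy=4,interpolation=cv2.INTER_CUBIC)
A=cv2.resize(a,(396,380),interpolation=cv2.INTER_CUBIC) if 0 else cv2.resize(a,None,fx=3.2,fy=3.2,interpolation=cv2.INTER_CUBIC)
B=cv2.resize(b,None,fx=3.2,fy=3.2,interpolation=cv2.INTER_CUBIC)
h=max(A.shape[0],B.shape[0]);c=np.zeros((h,A.shape[1]+B.shape[1],3),np.uint8);c[:A.shape[0],:A.shape[1]]=A;c[:B.shape[0],A.shape[1]:]=B
print(A.shape,B.shape);cv2.imwrite("pics/crop1.png",c)
E
```

```text
(368, 384, 3) (320, 400, 3)
```

View pics/crop1.png

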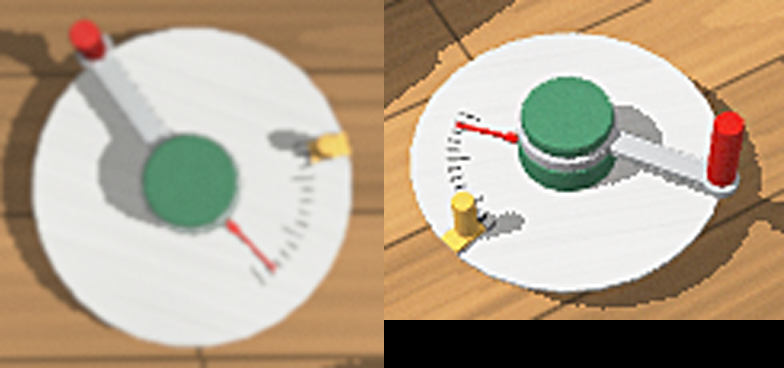

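Crop: top view handle top (83,33), cap centre (190,180), needle tip (273,269), knob top ~(336,144). Scene view handle top (729,120), cap (567,115), needle tip (457,124), knob top (463,200).

```bash
cat > h.py <<'E'
import cv2,numpy as np
from cell import bot
np.set_printoptions(precision=4,suppress=True)
def ray(P,T,uv):
    K=np.array([[P['fx'],0,P['cx']],[0,P['fy'],P['cy']],[0,0,1]])
    n=cv2.undistortPoints(np.array([[uv]],float),K,P['dist'])[0,0]
    d=T[:3,:3]@[*n,1]; return T[:3,3],d/np.linalg.norm(d)
def tri(rays):
    A=sum(np.eye(3)-np.outer(d,d) for o,d in rays);b=sum((np.eye(3)-np.outer(d,d))@o for o,d in rays)
    x=np.linalg.solve(A,b);return x,[round(float(np.linalg.norm(np.cross(x-o,d)))*1e3,1) for o,d in rays]
def atz(r,z): o,d=r;return o+d*(z-o[2])/d[2]
E
python3 - <<'E'
from h import *
t,s=[bot.camera_params(n) for n in("top","scene")]
pt=dict(cap=(190,180,567,115,.11),handle=(83,33,729,120,.17),tip=(273,269,457,124,.053),knob=(336,144,463,200,.102),plate=(192.5,187,564.5,163,.05))
for k,(a,b,c,d,z) in pt.items():
    r=[ray(t,t['cam_to_world'],(a/3.2+210-.35,b/3.2+175-.35)),ray(s,s['cam_to_world'],((c-384)/3.2+225-.35,d/3.2+165-.35))]
    x,e=tri(r);print(k,x,e,atz(r[0],z),atz(r[1],z))
E
```

```text
cap [0.5376 0.0324 0.1059] [1.0, 1.0] [0.5369 0.0313 0.11  ] [0.5407 0.0317 0.11  ]
handle [0.6507 0.1138 0.173 ] [0.9, 0.9] [0.6508 0.1134 0.17  ] [0.6493 0.1162 0.17  ]
tip [ 0.4626 -0.0379  0.0548] [0.4, 0.4] [ 0.4625 -0.0383  0.053 ] [ 0.4615 -0.037   0.053 ]
knob [ 0.5677 -0.0869  0.1054] [4.2, 4.2] [ 0.5663 -0.091   0.102 ] [ 0.5675 -0.0822  0.102 ]
plate [0.5354 0.0316 0.033 ] [0.0, 0.0] [0.5345 0.0311 0.05  ] [0.5458 0.0257 0.05  ]
```

Emit:
carry_out:
  targets:
    - {"hand": 0, "travel": [0, 0, 0], "angular": [0, 0, -8.7]}
    - {"hand": 0, "travel": [0, 0, 0], "angular": [0, 0, -8.7]}
    - {"hand": 0, "travel": [0.0433, -0.0145, 0], "angular": [0, 0, 0]}
    - {"hand": 0, "travel": [0.0433, -0.0145, 0], "angular": [0, 0, 0]}
    - {"hand": 0, "travel": [0.0433, -0.0145, 0], "angular": [0, 0, 0]}
    - {"hand": 0, "travel": [0.0433, -0.0145, 0], "angular": [0, 0, 0]}
    - {"hand": 0, "travel": [0.0433, -0.0145, 0], "angular": [0, 0, 0]}
    - {"hand": 0, "travel": [0.0433, -0.0145, 0], "angular": [0, 0, 0]}
    - {"hand": 0, "travel": [0.0433, -0.0145, 0], "angular": [0, 0, 0]}
    - {"hand": 0, "travel": [0.0433, -0.0145, 0], "angular": [0, 0, 0]}
    - {"hand": 0, "travel": [0.0433, -0.0145, 0], "angular": [0, 0, 0]}
    - {"hand": 0, "travel": [0.0433, -0.0145, 0], "angular": [0, 0, 0]}
    - {"hand": 0, "travel": [0.0433, -0.0145, 0], "angular": [0, 0, 0]}
    - {"hand": 0, "travel": [0.0433, -0.0145, 0], "angular": [0, 0, 0]}

```text
time_s: 1.85
tcp_pos: [0.5181, -0.1444, 0.2265]
orientation: [[0.808, 0.589, -0.001], [0.589, -0.808, -0.0], [-0.0, -0.0, -1.0]]
contact_force: [0.4, -0.8, -0.8]
finger_gap: 0.0003
grip_force: 0.0
```

```bash
cat >> h.py <<'E'
def shot(name):
    st=bot.state();T=np.eye(4);T[:3,:3]=st['orientation'];T[:3,3]=st['tcp_pos']
    P=bot.camera_params("wrist");p,d=bot.capture("wrist");cv2.imwrite(f"pics/{name}.png",p);W=T@P['tool_from_camera'];np.save(f"pics/{name}_T.npy",W);np.save(f"pics/{name}_d.npy",d)
def wray(name,uv): return ray(bot.camera_params("wrist"),np.load(f"pics/{name}_T.npy"),uv)
E
python3 - <<'E'
from h import *
shot("w1");s=bot.state();print(s['time_s'],s['tcp_pos'],s['orientation'],s['finger_gap'])
E
```

```text
1.9 [ 0.5216 -0.1376  0.2267] [[ 0.8045  0.594   0.0022]
 [ 0.594  -0.8045  0.0038]
 [ 0.004  -0.0017 -1.    ]] 0.00044065329321964333
```

View pics/w1.png

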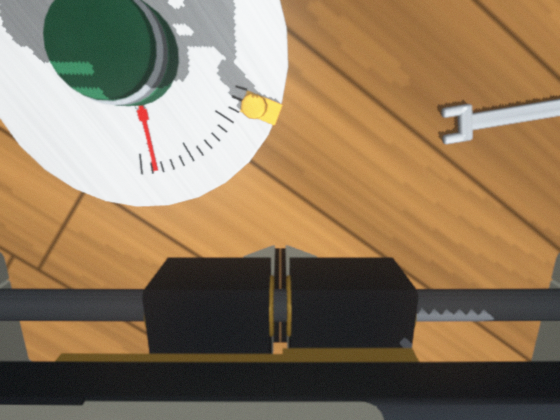

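Wrist: needle tip (155,171), knob top (254,106), drum upper left. Going on to beside the handle.

Emit:
carry_out:
  targets:
    - {"hand": 0, "travel": [0.0423, -0.0141, 0], "angular": [0, 0, 0]}
    - {"hand": 0, "travel": [0.0423, -0.0141, 0], "angular": [0, 0, 0]}
    - {"hand": 0, "travel": [0.0423, -0.0141, 0], "angular": [0, 0, 0]}
    - {"hand": 0, "travel": [0.0423, -0.0141, 0], "angular": [0, 0, 0]}
    - {"hand": 0, "travel": [0.0423, -0.0141, 0], "angular": [0, 0, 0]}
    - {"hand": 0, "travel": [0.0423, -0.0141, 0], "angular": [0, 0, 0]}
    - {"hand": 0, "travel": [0, 0, 0], "angular": [0, 0, 0]}
    - {"hand": 0, "travel": [0, 0, 0], "angular": [0, 0, 0]}

```text
time_s: 2.9
tcp_pos: [0.6726, 0.0714, 0.226]
orientation: [[0.808, 0.589, -0.001], [0.589, -0.808, -0.001], [-0.002, -0.0, -1.0]]
contact_force: [-0.5, 0.1, -0.4]
finger_gap: 0.0
grip_force: 0.0
```

```bash
python3 - <<'E'
from h import *
shot("w2");s=bot.state();print(s['time_s'],s['tcp_pos'],s['orientation'],s['contact_force'])
E
```

```text
2.95 [0.6726 0.0707 0.2264] [[ 0.8091  0.5877 -0.0009]
 [ 0.5877 -0.8091 -0.0011]
 [-0.0014  0.0004 -1.    ]] [-0.5191 -0.4636 -0.8489]
```

View pics/w2.png

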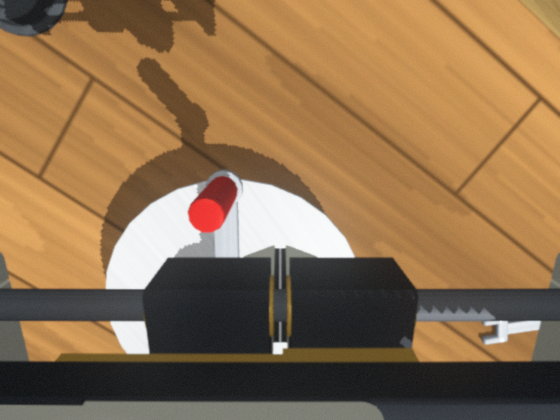

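Handle top at (207,213), left (−y tool) as planned.

```bash
python3 - <<'E'
from h import *
t,s=[bot.camera_params(n) for n in("top","scene")]
f=3.2
T=ray(t,t['cam_to_world'],(83/f+209.65,33/f+174.65));S=ray(s,s['cam_to_world'],(345/f+224.65,120/f+164.65))
w=wray("w2",(207,213));print(atz(w,.17),tri([T,S,w]))
E
```

```text
[0.654  0.1148 0.17  ] (array([0.6517, 0.1145, 0.1708]), [1.5, 1.9, 2.4])
```

Emit:
carry_out:
  targets:
    - {"hand": 0, "travel": [0.009, 0, 0.036], "angular": [0, 0, 0]}
    - {"hand": 0, "travel": [0, 0, 0.036], "angular": [0, 0, 0]}
    - {"hand": 0, "travel": [0, 0, 0.034], "angular": [0, 0, 0]}
    - {"hand": 0, "travel": [0, 0, 0], "angular": [0, 0, 0]}
    - {"hand": 0, "travel": [0, -0.005, 0], "angular": [0, 0, 0]}
    - {"hand": 0, "travel": [0, -0.005, 0], "angular": [0, 0, 0]}
    - {"hand": 0, "travel": [0, -0.004, 0], "angular": [0, 0, 0]}
    - {"hand": 0, "travel": [0, 0, 0], "angular": [0, 0, 0]}
    - {"hand": 0, "travel": [0, 0, 0], "angular": [0, 0, 0]}

```text
time_s: 4.08
tcp_pos: [0.6721, 0.0887, 0.1209]
orientation: [[0.808, 0.589, 0.0], [0.589, -0.808, -0.0], [0.0, 0.0, -1.0]]
contact_force: [-0.6, -0.3, -0.9]
finger_gap: 0.0001
grip_force: 0.0
```

Emit:
carry_out:
  targets:
    - {"hand": 0, "travel": [0, -0.003, 0], "angular": [0, 0, 0]}
    - {"hand": 0, "travel": [0, -0.003, 0], "angular": [0, 0, 0]}
    - {"hand": 0, "travel": [0, 0, 0], "angular": [0, 0, 0]}

```text
time_s: 4.45
tcp_pos: [0.6685, 0.0939, 0.1207]
orientation: [[0.808, 0.589, 0.0], [0.589, -0.808, 0.0], [0.0, 0.0, -1.0]]
contact_force: [1.1, -0.6, -1.0]
finger_gap: 0.0007
grip_force: 0.7
```

Emit:
carry_out:
  targets:
    - {"hand": 0, "travel": [0.001, -0.0049, 0], "angular": [0, 0, -2]}
    - {"hand": 0, "travel": [0.001, -0.0049, 0], "angular": [0, 0, -2]}
    - {"hand": 0, "travel": [0.001, -0.0049, 0], "angular": [0, 0, -2]}
    - {"hand": 0, "travel": [0.001, -0.0049, 0], "angular": [0, 0, -2]}
    - {"hand": 0, "travel": [0.001, -0.0049, 0], "angular": [0, 0, -2]}
    - {"hand": 0, "travel": [0.001, -0.0049, 0], "angular": [0, 0, -2]}
    - {"hand": 0, "travel": [0.001, -0.0049, 0], "angular": [0, 0, -2]}
    - {"hand": 0, "travel": [0, 0, 0], "angular": [0, 0, 0]}

```text
time_s: 5.45
tcp_pos: [0.6504, 0.1243, 0.1207]
orientation: [[0.641, 0.768, -0.0], [0.768, -0.641, 0.0], [0.0, -0.0, -1.0]]
contact_force: [0.6, -1.5, 0.2]
finger_gap: 0.0005
grip_force: 0.8
```

```bash
cat >> h.py <<'E'
def ang():
    s=bot.state();R=s['orientation'];v=s['tcp_pos'][:2]-[.538,.032];f=s['contact_force'][:2]
    h=v-R[:2,1]*.0315;a=np.arctan2(h[1],h[0])
    print(s['time_s'],'lever~',round(a-np.radians(35.9),3),'handle r',round(np.hypot(*h),4),'f tool x,y',f@R[:2,0],f@R[:2,1],'yaw-a deg',np.degrees(np.arctan2(R[1,0],R[0,0])-a))
E
python3 -c "
from h import *
ang()"
```

```text
5.45 lever~ 0.279 handle r 0.1429 f tool x,y -0.7959959329024622 1.4222700344977357 yaw-a deg -1.7692370296832607
```

Emit:
carry_out:
  targets:
    - {"hand": 0, "travel": [0.0, -0.0025, 0], "angular": [0, 0, -1.3]}
    - {"hand": 0, "travel": [0.0003, -0.0025, 0], "angular": [0, 0, -1.3]}
    - {"hand": 0, "travel": [0.0003, -0.0025, 0], "angular": [0, 0, -1.2]}
    - {"hand": 0, "travel": [0, 0, 0], "angular": [0, 0, 0]}

```text
time_s: 5.95
tcp_pos: [0.6452, 0.1294, 0.1209]
orientation: [[0.589, 0.808, 0.0], [0.808, -0.589, 0.0], [0.0, -0.0, -1.0]]
contact_force: [2.6, 0.1, 0.2]
finger_gap: 0.0003
grip_force: 0.9
```

Emit:
carry_out:
  targets:
    - {"hand": 0, "travel": [0.0003, -0.002, 0], "angular": [0, 0, -0.85]}
    - {"hand": 0, "travel": [0.0003, -0.002, 0], "angular": [0, 0, -0.85]}
    - {"hand": 0, "travel": [0, 0, 0], "angular": [0, 0, 0]}

```text
time_s: 6.32
tcp_pos: [0.6422, 0.132, 0.1208]
orientation: [[0.565, 0.825, -0.0], [0.825, -0.565, 0.0], [0.0, -0.0, -1.0]]
contact_force: [1.1, 1.4, 0.8]
finger_gap: 0.0005
grip_force: 1.0
```

Emit:
carry_out:
  targets:
    - {"hand": 0, "travel": [0.0003, -0.002, 0], "angular": [0, 0, -0.83]}
    - {"hand": 0, "travel": [0.0003, -0.002, 0], "angular": [0, 0, -0.83]}
    - {"hand": 0, "travel": [0, 0, 0], "angular": [0, 0, 0]}

```text
time_s: 6.7
tcp_pos: [0.6391, 0.1347, 0.1207]
orientation: [[0.541, 0.841, -0.0], [0.841, -0.541, 0.0], [-0.0, -0.0, -1.0]]
contact_force: [3.6, 0.4, 0.4]
finger_gap: 0.0006
grip_force: 1.0
```

```bash
python3 -c "
from h import *
ang()"
```

```text
6.7 lever~ 0.387 handle r 0.1411 f tool x,y 2.281878424409779 2.8141507330968976 yaw-a deg -0.8010520184592657
```

Emit:
carry_out:
  targets:
    - {"hand": 0, "travel": [0.0003, -0.002, 0], "angular": [0, 0, -0.83]}
    - {"hand": 0, "travel": [0.0003, -0.002, 0], "angular": [0, 0, -0.83]}
    - {"hand": 0, "travel": [0, 0, 0], "angular": [0, 0, 0]}

```text
time_s: 7.08
tcp_pos: [0.6361, 0.1373, 0.1207]
orientation: [[0.516, 0.856, -0.0], [0.856, -0.516, 0.0], [-0.0, -0.0, -1.0]]
contact_force: [2.7, 0.7, 0.6]
finger_gap: 0.0007
grip_force: 1.0
```

Emit:
carry_out:
  targets:
    - {"hand": 0, "travel": [0.0004, -0.002, 0], "angular": [0, 0, -0.83]}
    - {"hand": 0, "travel": [0.0004, -0.002, 0], "angular": [0, 0, -0.83]}
    - {"hand": 0, "travel": [0, 0, 0], "angular": [0, 0, 0]}

```text
time_s: 7.45
tcp_pos: [0.633, 0.14, 0.1207]
orientation: [[0.491, 0.871, -0.0], [0.871, -0.491, -0.0], [-0.0, -0.0, -1.0]]
contact_force: [3.4, 0.3, 0.4]
finger_gap: 0.0002
grip_force: 1.0
```

Emit:
carry_out:
  targets:
    - {"hand": 0, "travel": [0.0004, -0.002, 0], "angular": [0, 0, -0.83]}
    - {"hand": 0, "travel": [0.0004, -0.002, 0], "angular": [0, 0, -0.83]}
    - {"hand": 0, "travel": [0, 0, 0], "angular": [0, 0, 0]}

```text
time_s: 7.82
tcp_pos: [0.6299, 0.1426, 0.1207]
orientation: [[0.466, 0.885, -0.0], [0.885, -0.466, -0.0], [-0.0, -0.0, -1.0]]
contact_force: [2.2, -0.2, -0.2]
finger_gap: 0.0007
grip_force: 1.0
```

Emit:
carry_out:
  targets:
    - {"hand": 0, "travel": [0.0004, -0.002, 0], "angular": [0, 0, -0.83]}
    - {"hand": 0, "travel": [0.0004, -0.002, 0], "angular": [0, 0, -0.83]}
    - {"hand": 0, "travel": [0, 0, 0], "angular": [0, 0, 0]}

```text
time_s: 8.2
tcp_pos: [0.6268, 0.1452, 0.1207]
orientation: [[0.44, 0.898, -0.0], [0.898, -0.44, 0.0], [-0.0, -0.0, -1.0]]
contact_force: [2.2, 0.4, -0.8]
finger_gap: 0.0003
grip_force: 1.0
```

Emit:
carry_out:
  targets:
    - {"hand": 0, "travel": [0.0004, -0.002, 0], "angular": [0, 0, -0.83]}
    - {"hand": 0, "travel": [0.0004, -0.002, 0], "angular": [0, 0, -0.83]}
    - {"hand": 0, "travel": [0, 0, 0], "angular": [0, 0, 0]}

```text
time_s: 8.57
tcp_pos: [0.6235, 0.1477, 0.1207]
orientation: [[0.414, 0.91, -0.0], [0.91, -0.414, 0.0], [-0.0, -0.0, -1.0]]
contact_force: [2.6, 0.2, -0.2]
finger_gap: 0.0003
grip_force: 1.0
```

```bash
python3 -c "
from h import *
ang()"
```

```text
8.575 lever~ 0.528 handle r 0.1407 f tool x,y 1.292915856136005 2.2907623599254636 yaw-a deg -0.6145438135852381
```

Emit:
carry_out:
  targets:
    - {"hand": 0, "travel": [0.0004, -0.002, 0], "angular": [0, 0, -0.83]}
    - {"hand": 0, "travel": [0.0004, -0.002, 0], "angular": [0, 0, -0.83]}
    - {"hand": 0, "travel": [0, 0, 0], "angular": [0, 0, 0]}

```text
time_s: 8.95
tcp_pos: [0.6202, 0.15, 0.1207]
orientation: [[0.387, 0.922, -0.0], [0.922, -0.387, 0.0], [-0.0, -0.0, -1.0]]
contact_force: [3.2, 0.6, -0.4]
finger_gap: 0.0003
grip_force: 1.1
```

Emit:
carry_out:
  targets:
    - {"hand": 0, "travel": [0.0004, -0.002, 0], "angular": [0, 0, -0.83]}
    - {"hand": 0, "travel": [0.0004, -0.002, 0], "angular": [0, 0, -0.83]}
    - {"hand": 0, "travel": [0, 0, 0], "angular": [0, 0, 0]}

```text
time_s: 9.32
tcp_pos: [0.6168, 0.1522, 0.1207]
orientation: [[0.36, 0.933, -0.0], [0.933, -0.36, -0.0], [-0.0, -0.0, -1.0]]
contact_force: [2.7, -0.1, 0.4]
finger_gap: 0.0003
grip_force: 1.1
```

Emit:
carry_out:
  targets:
    - {"hand": 0, "travel": [0.0004, -0.002, 0], "angular": [0, 0, -0.83]}
    - {"hand": 0, "travel": [0.0004, -0.002, 0], "angular": [0, 0, -0.83]}
    - {"hand": 0, "travel": [0, 0, 0], "angular": [0, 0, 0]}

```text
time_s: 9.7
tcp_pos: [0.6133, 0.1544, 0.1207]
orientation: [[0.333, 0.943, -0.0], [0.943, -0.333, 0.0], [-0.0, -0.0, -1.0]]
contact_force: [2.4, 0.5, 0.1]
finger_gap: 0.0003
grip_force: 1.1
```

Emit:
carry_out:
  targets:
    - {"hand": 0, "travel": [0.0004, -0.002, 0], "angular": [0, 0, -0.83]}
    - {"hand": 0, "travel": [0.0004, -0.002, 0], "angular": [0, 0, -0.83]}
    - {"hand": 0, "travel": [0, 0, 0], "angular": [0, 0, 0]}

```text
time_s: 10.07
tcp_pos: [0.6098, 0.1565, 0.1207]
orientation: [[0.306, 0.952, -0.0], [0.952, -0.306, -0.0], [-0.0, -0.0, -1.0]]
contact_force: [3.2, 0.5, 0.6]
finger_gap: 0.0005
grip_force: 1.1
```

Emit:
carry_out:
  targets:
    - {"hand": 0, "travel": [0.0004, -0.002, 0], "angular": [0, 0, -0.83]}
    - {"hand": 0, "travel": [0.0004, -0.002, 0], "angular": [0, 0, -0.83]}
    - {"hand": 0, "travel": [0, 0, 0], "angular": [0, 0, 0]}

```text
time_s: 10.45
tcp_pos: [0.6063, 0.1584, 0.1207]
orientation: [[0.278, 0.961, -0.0], [0.961, -0.278, -0.0], [-0.0, -0.0, -1.0]]
contact_force: [2.5, 1.1, -0.1]
finger_gap: 0.0003
grip_force: 1.1
```

```bash
python3 -c "
from h import *
ang()"
```

```text
10.45 lever~ 0.67 handle r 0.1404 f tool x,y 1.7606184611536038 2.10494058688407 yaw-a deg -0.4352201206656932
```

Emit:
carry_out:
  targets:
    - {"hand": 0, "travel": [0.0004, -0.002, 0], "angular": [0, 0, -0.81]}
    - {"hand": 0, "travel": [0.0004, -0.002, 0], "angular": [0, 0, -0.81]}
    - {"hand": 0, "travel": [0, 0, 0], "angular": [0, 0, 0]}

```text
time_s: 10.82
tcp_pos: [0.6026, 0.1603, 0.1207]
orientation: [[0.251, 0.968, -0.0], [0.968, -0.251, -0.0], [-0.0, -0.0, -1.0]]
contact_force: [2.6, 1.9, 0.6]
finger_gap: 0.0004
grip_force: 1.2
```

Emit:
carry_out:
  targets:
    - {"hand": 0, "travel": [0.0004, -0.002, 0], "angular": [0, 0, -0.81]}
    - {"hand": 0, "travel": [0.0004, -0.002, 0], "angular": [0, 0, -0.81]}
    - {"hand": 0, "travel": [0, 0, 0], "angular": [0, 0, 0]}

```text
time_s: 11.2
tcp_pos: [0.5989, 0.162, 0.1207]
orientation: [[0.223, 0.975, -0.0], [0.975, -0.223, -0.0], [-0.0, -0.0, -1.0]]
contact_force: [2.3, 1.3, 0.0]
finger_gap: 0.0006
grip_force: 1.2
```

Emit:
carry_out:
  targets:
    - {"hand": 0, "travel": [0.0004, -0.002, 0], "angular": [0, 0, -0.81]}
    - {"hand": 0, "travel": [0.0004, -0.002, 0], "angular": [0, 0, -0.81]}
    - {"hand": 0, "travel": [0, 0, 0], "angular": [0, 0, 0]}

```text
time_s: 11.58
tcp_pos: [0.5952, 0.1637, 0.1207]
orientation: [[0.196, 0.981, -0.0], [0.981, -0.196, -0.0], [-0.0, -0.0, -1.0]]
contact_force: [1.7, 1.6, 0.5]
finger_gap: 0.0002
grip_force: 1.2
```

Emit:
carry_out:
  targets:
    - {"hand": 0, "travel": [0.0004, -0.002, 0], "angular": [0, 0, -0.81]}
    - {"hand": 0, "travel": [0.0004, -0.002, 0], "angular": [0, 0, -0.81]}
    - {"hand": 0, "travel": [0, 0, 0], "angular": [0, 0, 0]}

```text
time_s: 11.95
tcp_pos: [0.5926, 0.1649, 0.1209]
orientation: [[0.168, 0.986, 0.002], [0.986, -0.168, 0.0], [0.0, 0.002, -1.0]]
contact_force: [7.7, 2.4, -2.4]
finger_gap: 0.0003
grip_force: 3.3
```

```bash
python3 -c "
from h import *
ang()"
```

```text
11.95 lever~ 0.775 handle r 0.1402 f tool x,y 3.626315540136891 7.167878835403698 yaw-a deg 0.00466133557380578
```

Emit:
carry_out:
  targets:
    - {"hand": 0, "travel": [0, -0.001, 0], "angular": [0, 0, -0.2]}
    - {"hand": 0, "travel": [0, -0.0008, 0], "angular": [0, 0, -0.2]}
    - {"hand": 0, "travel": [0, 0, 0], "angular": [0, 0, 0]}

```text
time_s: 12.32
tcp_pos: [0.5917, 0.1653, 0.1209]
orientation: [[0.162, 0.987, 0.003], [0.987, -0.162, 0.001], [0.001, 0.003, -1.0]]
contact_force: [10.3, 2.1, -4.5]
finger_gap: 0.0006
grip_force: 4.7
```

```bash
python3 -c "
from h import *
ang()"
```

```text
12.325 lever~ 0.782 handle r 0.1402 f tool x,y 3.7468542991601197 9.804396116331219 yaw-a deg -0.01850666287224519
```

Emit:
carry_out:
  targets:
    - {"hand": 0, "travel": [0, -0.0012, 0], "angular": [0, 0, -0.1]}
    - {"hand": 0, "travel": [0, -0.001, 0], "angular": [0, 0, -0.1]}
    - {"hand": 0, "travel": [0, 0, 0], "angular": [0, 0, 0]}
    - {"hand": 0, "travel": [0, 0, 0], "angular": [0, 0, 0]}

```text
time_s: 12.82
tcp_pos: [0.5906, 0.1656, 0.121]
orientation: [[0.159, 0.987, 0.005], [0.987, -0.159, 0.001], [0.002, 0.005, -1.0]]
contact_force: [14.0, 2.7, -7.0]
finger_gap: 0.0003
grip_force: 6.5
```

```bash
python3 -c "
from h import *
ang()"
```

```text
12.825 lever~ 0.79 handle r 0.1403 f tool x,y 4.894340629602273 13.442141297055148 yaw-a deg -0.3237728820414844
```

Emit:
carry_out:
  targets:
    - {"hand": 0, "travel": [0, 0, 0], "angular": [0, 0, 0]}
    - {"hand": 0, "travel": [0, 0, 0], "angular": [0, 0, 0]}
    - {"hand": 0, "travel": [0, 0, 0], "angular": [0, 0, 0]}
    - {"hand": 0, "travel": [0, 0, 0], "angular": [0, 0, 0]}
    - {"hand": 0, "travel": [0, 0, 0], "angular": [0, 0, 0]}
    - {"hand": 0, "travel": [0, 0, 0], "angular": [0, 0, 0]}
    - {"hand": 0, "travel": [0, 0, 0], "angular": [0, 0, 0]}
    - {"hand": 0, "travel": [0, 0, 0], "angular": [0, 0, 0]}

```text
time_s: 13.82
tcp_pos: [0.5906, 0.1657, 0.121]
orientation: [[0.159, 0.987, 0.005], [0.987, -0.159, 0.001], [0.002, 0.005, -1.0]]
contact_force: [14.3, 1.9, -6.6]
finger_gap: 0.0004
grip_force: 6.4
```

Emit:
carry_out:
  targets:
    - {"hand": 0, "travel": [0, 0.003, 0], "angular": [0, 0, 0]}
    - {"hand": 0, "travel": [0, 0.003, 0], "angular": [0, 0, 0]}
    - {"hand": 0, "travel": [-0.0025, 0.0098, 0], "angular": [0, 0, 4]}
    - {"hand": 0, "travel": [-0.0025, 0.0098, 0], "angular": [0, 0, 4]}
    - {"hand": 0, "travel": [-0.0025, 0.0098, 0], "angular": [0, 0, 4]}
    - {"hand": 0, "travel": [-0.0025, 0.0098, 0], "angular": [0, 0, 4]}
    - {"hand": 0, "travel": [-0.0025, 0.0098, 0], "angular": [0, 0, 4]}
    - {"hand": 0, "travel": [-0.0025, 0.0098, 0], "angular": [0, 0, 4]}
    - {"hand": 0, "travel": [-0.0025, 0.0098, 0], "angular": [0, 0, 4]}
    - {"hand": 0, "travel": [-0.0025, 0.0098, 0], "angular": [0, 0, 4]}
    - {"hand": 0, "travel": [-0.0025, 0.0098, 0], "angular": [0, 0, 4]}
    - {"hand": 0, "travel": [-0.0025, 0.0098, 0], "angular": [0, 0, 4]}
    - {"hand": 0, "travel": [-0.0025, 0.0098, 0], "angular": [0, 0, 4]}
    - {"hand": 0, "travel": [0, 0.01, 0], "angular": [0, 0, 0]}
    - {"hand": 0, "travel": [0, 0.01, 0], "angular": [0, 0, 0]}
    - {"hand": 0, "travel": [0, 0, 0], "angular": [0, 0, 0]}

```text
time_s: 15.82
tcp_pos: [0.6848, 0.073, 0.1205]
orientation: [[0.8, 0.6, -0.0], [0.6, -0.8, -0.001], [-0.001, 0.0, -1.0]]
contact_force: [0.2, 0.7, 0.8]
finger_gap: 0.0003
grip_force: 0.0
```

```bash
python3 -c "
from h import *
ang()"
```

```text
15.825 lever~ -0.149 handle r 0.144 f tool x,y 0.563542804230998 -0.42901993277904815 yaw-a deg 9.490686374371496
```

Emit:
carry_out:
  targets:
    - {"hand": 0, "travel": [0, 0.004, -0.036], "angular": [0, 0, 0]}
    - {"hand": 0, "travel": [0, 0, -0.036], "angular": [0, 0, 0]}
    - {"hand": 0, "travel": [0, 0, -0.034], "angular": [0, 0, 0]}
    - {"hand": 50, "travel": [0, 0, 0], "angular": [0, 0, -9.2]}
    - {"hand": 50, "travel": [0, 0, 0], "angular": [0, 0, -9.2]}
    - {"hand": 50, "travel": [0, 0, 0], "angular": [0, 0, -9.2]}
    - {"hand": 50, "travel": [0, 0, 0], "angular": [0, 0, -9.2]}
    - {"hand": 50, "travel": [0, 0, 0], "angular": [0, 0, -9.2]}
    - {"hand": 50, "travel": [0, 0, 0], "angular": [0, 0, -9.2]}
    - {"hand": 50, "travel": [-0.0377, -0.0247, 0], "angular": [0, 0, 0]}
    - {"hand": 50, "travel": [-0.0377, -0.0247, 0], "angular": [0, 0, 0]}
    - {"hand": 50, "travel": [-0.0377, -0.0247, 0], "angular": [0, 0, 0]}
    - {"hand": 50, "travel": [-0.0377, -0.0247, 0], "angular": [0, 0, 0]}
    - {"hand": 50, "travel": [-0.0377, -0.0247, 0], "angular": [0, 0, 0]}
    - {"hand": 50, "travel": [-0.0377, -0.0247, 0], "angular": [0, 0, 0]}
    - {"hand": 50, "travel": [0, 0, 0], "angular": [0, 0, 0]}
    - {"hand": 50, "travel": [0, 0, 0], "angular": [0, 0, 0]}
    - {"hand": 50, "travel": [0, 0, 0], "angular": [0, 0, 0]}

```text
time_s: 18.08
tcp_pos: [0.5477, -0.1588, 0.2268]
orientation: [[-0.039, 0.999, 0.0], [0.999, 0.039, 0.001], [0.001, 0.0, -1.0]]
contact_force: [0.3, -0.0, 0.4]
finger_gap: 0.0459
grip_force: 0.0
```

```bash
python3 - <<'E'
from h import *
shot("w3");s=bot.state();print(s['time_s'],s['tcp_pos'],s['orientation'],s['qpos'],s['finger_gap'])
p=cv2.imread("pics/w3.png");cv2.imwrite("pics/w3c.png",cv2.resize(p[0:280,80:480],None,fx=2,fy=2,interpolation=cv2.INTER_CUBIC))
E
```

```text
18.125 [ 0.5477 -0.1589  0.2268] [[-0.0391  0.9992  0.0003]
 [ 0.9992  0.0391  0.0006]
 [ 0.0006  0.0003 -1.    ]] [ 0.5898  0.406  -0.5522  1.6747  0.2308  1.1263  0.0132] 0.046015699972775444
```

View pics/w3c.png

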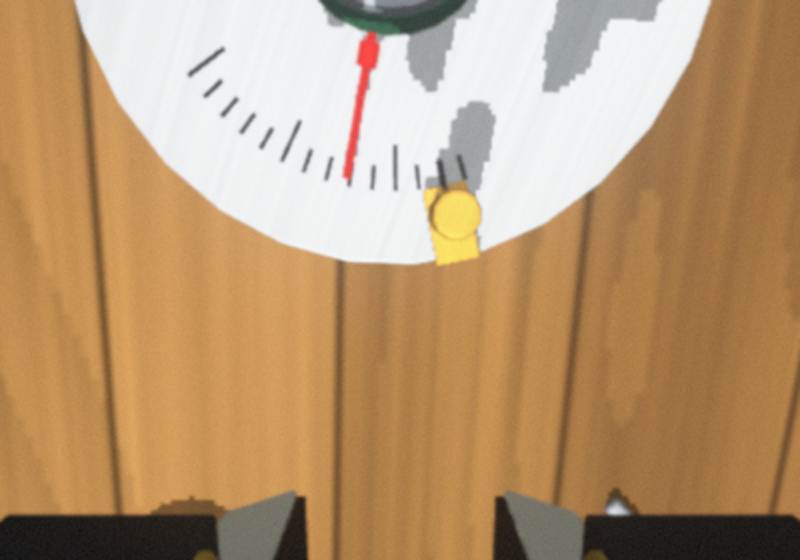

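Crop (2×): needle tip (348,178) near the 0.8 tick, majors 0 (206,62), 0.5 (291,141), 1.0 (395,167); knob top (456,214).

```bash
python3 - <<'E'
from h import *
def W(u,v,z): return atz(wray("w3",(u/2+80-.25,v/2-.25)),z)[:2]
t,s=[bot.camera_params(n) for n in("top","scene")]
f=3.2
T=ray(t,t['cam_to_world'],(336/f+209.65,144/f+174.65));S=ray(s,s['cam_to_world'],(79/f+224.65,200/f+164.65))
print('knob tri',tri([S,wray("w3",(456/2+79.75,214/2-.25))]),tri([wray("w1",(254,106)),wray("w3",(456/2+79.75,214/2-.25))]))
tip=W(348,178,.053);kn=W(456,214,.102)
ticks={0:[(189,75),(224,47)],.5:[(282,160),(299,122)],1.:[(395,190),(395,145)]}
print('tick ends',{k:[W(*p,.05) for p in v] for k,v in ticks.items()})
# pivot and zero from tick outer+inner ends: p + r*(cos,sin)(a0+k)
from scipy.optimize import least_squares
def res(q): 
    o=[]
    for k,v in ticks.items():
        for p,r in zip(v,q[3:]): o+=list(q[:2]+r*np.array([np.cos(q[2]+k),np.sin(q[2]+k)])-W(*p,.05))
    return o
r=least_squares(res,[.538,.032,np.radians(216-360),.11,.095]);print('pivot etc',r.x,np.degrees(r.x[2]),np.array(r.fun)*1e3)
for pv in([.538,.032],r.x[:2]):
    for n,p in(('tip',tip),('knob',kn)):
        d=p-pv;print(n,p,np.hypot(*d),np.degrees(np.arctan2(d[1],d[0])))
b=W(370,40,.053);d=tip-b;print('needle dir',np.degrees(np.arctan2(d[1],d[0])))
E
```

```text
knob tri (array([ 0.5672, -0.0824,  0.1017]), [0.3, 0.3]) (array([ 0.5678, -0.0828,  0.091 ]), [0.2, 0.2])
tick ends {0: [array([ 0.4511, -0.0287]), array([ 0.4667, -0.017 ])], 0.5: [array([ 0.4915, -0.0622]), array([ 0.4991, -0.046 ])], 1.0: [array([ 0.5427, -0.0731]), array([ 0.542 , -0.0539])]}
pivot etc [ 0.5378  0.0332 -2.5235  0.1063  0.0875] -144.58764124545098 [ 0.0258  0.2742 -0.1911 -0.4733 -0.2124 -0.1981  0.4066  0.5502  0.0718
  0.0947 -0.1007 -0.2477]
tip [ 0.5215 -0.0689] 0.10220991016767578 -99.29132629443507
knob [ 0.567  -0.0827] 0.11829167704353415 -75.78655664941085
tip [ 0.5215 -0.0689] 0.10336591246212863 -99.0591936521292
knob [ 0.567  -0.0827] 0.11951803041854556 -75.82331095926614
needle dir -98.37145285532597
```

Emit:
carry_out:
  targets:
    - {"hand": 50, "travel": [0, 0, 0], "angular": [0, 0, -6]}
    - {"hand": 50, "travel": [0, 0, 0], "angular": [0, 0, -6]}
    - {"hand": 50, "travel": [0.0344, 0.0187, 0], "angular": [0, 0, 0]}
    - {"hand": 50, "travel": [0.0344, 0.0186, 0], "angular": [0, 0, 0]}
    - {"hand": 50, "travel": [0, 0, 0.04], "angular": [0, 0, 0]}
    - {"hand": 50, "travel": [0, 0, 0.04], "angular": [0, 0, 0]}
    - {"hand": 50, "travel": [0, 0, 0], "angular": [0, 0, 0]}
    - {"hand": 50, "travel": [0, 0, 0], "angular": [0, 0, 0]}

```text
time_s: 19.12
tcp_pos: [0.5674, -0.084, 0.148]
orientation: [[-0.244, 0.97, 0.001], [0.97, 0.244, 0.0], [-0.0, 0.001, -1.0]]
contact_force: [0.4, 0.3, 0.4]
finger_gap: 0.0461
grip_force: 0.0
```

```bash
python3 - <<'E'
from h import *
shot("w4");s=bot.state();print(s['time_s'],s['tcp_pos'],s['orientation'])
R=s['orientation'];print('tool delta to knob',R.T@(np.array([.567,-.083,.066])-s['tcp_pos']))
E
```

```text
19.175 [ 0.5678 -0.0842  0.1485] [[-0.2441  0.9697  0.0025]
 [ 0.9697  0.2441  0.    ]
 [-0.0006  0.0024 -1.    ]]
tool delta to knob [ 0.0014 -0.0007  0.0825]
```

View pics/w4.png

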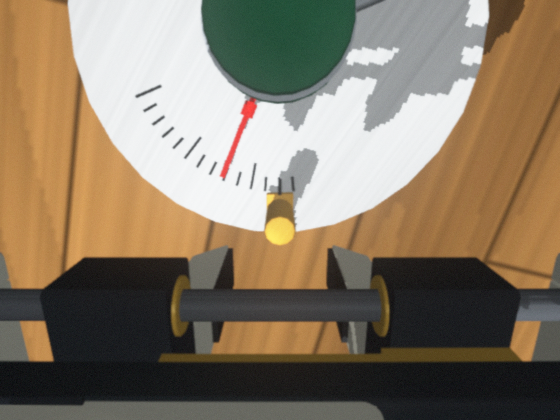

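Knob top (280,232) is centred between the fingers (inner edges ~232 and ~328). Descend, grip, turn by −23.1°.

Emit:
carry_out:
  targets:
    - {"hand": 50, "travel": [0.001, -0.0005, 0.03], "angular": [0, 0, 0]}
    - {"hand": 50, "travel": [0, 0, 0.03], "angular": [0, 0, 0]}
    - {"hand": 50, "travel": [0, 0, 0.022], "angular": [0, 0, 0]}
    - {"hand": 50, "travel": [0, 0, 0], "angular": [0, 0, 0]}
    - {"hand": 10, "travel": [0, 0, 0], "angular": [0, 0, 0]}
    - {"hand": 10, "travel": [0, 0, 0], "angular": [0, 0, 0]}
    - {"hand": 10, "travel": [0, 0, 0], "angular": [0, 0, 0]}
    - {"hand": 10, "travel": [0, 0, 0], "angular": [0, 0, 0]}
    - {"hand": 10, "travel": [0, 0, 0], "angular": [0, 0, 0]}
  squeeze: 8

```text
time_s: 20.3
tcp_pos: [0.5664, -0.0839, 0.0655]
orientation: [[-0.244, 0.97, 0.001], [0.97, 0.244, -0.0], [-0.001, 0.001, -1.0]]
contact_force: [-0.5, -0.2, 5.3]
finger_gap: 0.0197
grip_force: 8.0
```

Emit:
carry_out:
  targets:
    - {"hand": 10, "travel": [0.0001, -0.0048, 0], "angular": [0, 0, 2.31]}
    - {"hand": 10, "travel": [0.0001, -0.0048, 0], "angular": [0, 0, 2.31]}
    - {"hand": 10, "travel": [0.0001, -0.0048, 0], "angular": [0, 0, 2.31]}
    - {"hand": 10, "travel": [0.0001, -0.0048, 0], "angular": [0, 0, 2.31]}
    - {"hand": 10, "travel": [0.0001, -0.0048, 0], "angular": [0, 0, 2.31]}
    - {"hand": 10, "travel": [0.0001, -0.0048, 0], "angular": [0, 0, 2.31]}
    - {"hand": 10, "travel": [0.0001, -0.0048, 0], "angular": [0, 0, 2.31]}
    - {"hand": 10, "travel": [0.0001, -0.0048, 0], "angular": [0, 0, 2.31]}
    - {"hand": 10, "travel": [0.0001, -0.0048, 0], "angular": [0, 0, 2.31]}
    - {"hand": 10, "travel": [0.0001, -0.0048, 0], "angular": [0, 0, 2.31]}
    - {"hand": 10, "travel": [0, 0, 0], "angular": [0, 0, 0]}
    - {"hand": 10, "travel": [0, 0, 0], "angular": [0, 0, 0]}

```text
time_s: 21.8
tcp_pos: [0.5184, -0.0861, 0.0655]
orientation: [[0.157, 0.988, 0.001], [0.988, -0.157, -0.001], [-0.0, 0.001, -1.0]]
contact_force: [-1.7, -0.9, 8.5]
finger_gap: 0.0197
grip_force: 8.0
```

```bash
python3 - <<'E'
from h import *
shot("w5");s=bot.state();v=s['tcp_pos'][:2]-[.538,.033];R=s['orientation'];print(s['contact_force'],s['finger_gap'],np.degrees(np.arctan2(v[1],v[0])),np.hypot(*v),np.degrees(np.arctan2(R[1,0],R[0,0]))-180)
E
```

```text
[-1.8613 -0.1449  8.7242] 0.01994703058819755 -99.33692938879848 0.12070969447848115 -99.03082725370528
```

Emit:
carry_out:
  targets:
    - {"hand": 40, "travel": [0, 0, 0], "angular": [0, 0, 0]}
    - {"hand": 40, "travel": [0, 0, 0], "angular": [0, 0, 0]}
    - {"hand": 50, "travel": [0, 0, 0], "angular": [0, 0, 0]}
    - {"hand": 50, "travel": [0, 0, 0], "angular": [0, 0, 0]}
    - {"hand": 50, "travel": [0, 0, -0.03], "angular": [0, 0, 0]}
    - {"hand": 50, "travel": [0, 0, -0.04], "angular": [0, 0, 0]}
    - {"hand": 50, "travel": [0, 0, -0.04], "angular": [0, 0, 0]}
    - {"hand": 50, "travel": [-0.03, 0, -0.03], "angular": [0, 0, 0]}
    - {"hand": 50, "travel": [-0.03, 0, -0.02], "angular": [0, 0, 0]}
    - {"hand": 50, "travel": [0, 0, 0], "angular": [0, 0, 0]}
    - {"hand": 50, "travel": [0, 0, 0], "angular": [0, 0, 0]}
    - {"hand": 50, "travel": [0, 0, 0], "angular": [0, 0, 0]}

```text
time_s: 23.35
tcp_pos: [0.5085, -0.144, 0.224]
orientation: [[0.155, 0.988, -0.001], [0.988, -0.155, 0.001], [0.001, -0.001, -1.0]]
contact_force: [-0.6, -0.0, 0.0]
finger_gap: 0.0456
grip_force: 0.0
```

```bash
python3 - <<'E'
from h import *
shot("w6");s=bot.state();print(s['time_s'],s['tcp_pos'],s['orientation'],s['contact_force'])
p=cv2.imread("pics/w6.png");cv2.imwrite("pics/w6c.png",cv2.resize(p[70:210,180:380],None,fx=4,fy=4,interpolation=cv2.INTER_CUBIC))
E
```

```text
23.4 [ 0.5086 -0.144   0.2241] [[ 0.1547  0.988  -0.0011]
 [ 0.988  -0.1547  0.0007]
 [ 0.0005 -0.0012 -1.    ]] [-0.8199  0.2347 -0.7012]
```

View pics/w6c.png

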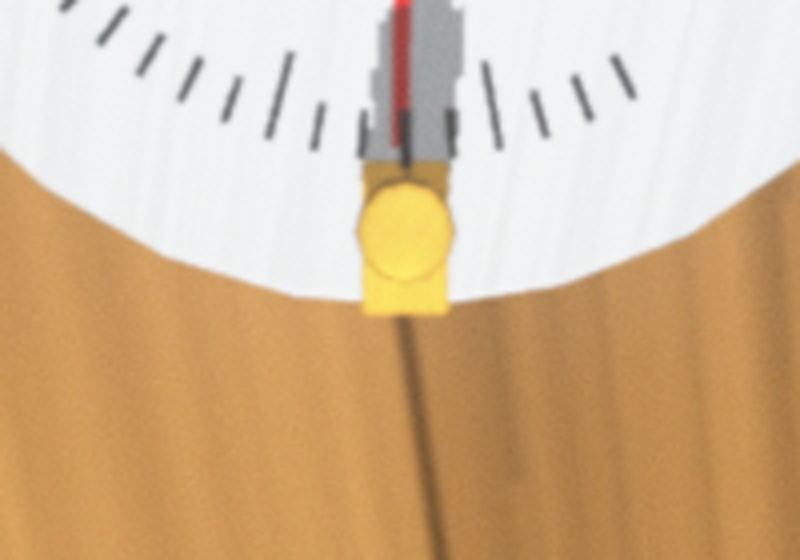

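Rider centre x≈405.5, knob top (405,231), needle tip (398,146), needle mid (402,30): marker slightly ccw of needle. Quantify.

```bash
python3 - <<'E'
from h import *
def W(u,v,z): return atz(wray("w6",(u/4+180-.375,v/4+70-.375)),z)[:2]
tk=[W(362,157,.05),W(453,157,.05),W(315,150,.05),W(500,150,.05),W(268,138,.05)]
from scipy.optimize import least_squares
av=[.7,.9,.6,1.0,.5]
pv0=np.array([.538,.033])
print('tick zero deg',[np.degrees(np.arctan2(*(p-pv0)[::-1])-a) for p,a in zip(tk,av)])
for n,p in(('tip',W(398,146,.053)),('knob',W(405.5,231,.102)),('rider out',W(405.5,316,.057)),('tick .8',W(405.5,140,.05))):
    d=p-pv0;print(n,p,np.hypot(*d),np.degrees(np.arctan2(d[1],d[0])))
a,b=W(402.5,10,.053),W(398,146,.053);d=b-a;print('needle dir',np.degrees(np.arctan2(d[1],d[0])))
im=cv2.imread("pics/w6.png").astype(int);m=(im[...,2]>im[...,1]*1.8)&(im[...,2]>90)
ys,xs=np.where(m[40:110,255:300]);P=bot.camera_params("wrist")
pts=np.array([atz(wray("w6",(x+255,y+40)),.053)[:2] for x,y in zip(xs,ys)])
r=np.hypot(*(pts-pv0).T);q=pts[(r<.106)&(r>.055)];vx,vy,x0,y0=cv2.fitLine(q.astype(np.float32),cv2.DIST_HUBER,0,1e-4,1e-4).ravel()
print(len(q),'line dir',np.degrees(np.arctan2(vy,vx)),'offset from pivot mm',1e3*((pv0[0]-x0)*vy-(pv0[1]-y0)*vx),'mean ang',np.degrees(np.arctan2(*(q.mean(0)-pv0)[::-1])))
E
```

```text
tick zero deg [np.float64(-144.5118451884), np.float64(-144.79223592229602), np.float64(-144.59522405660596), np.float64(-144.71432472074733), np.float64(-144.75932678167146)]
tip [ 0.52   -0.0689] 0.10345815108633842 -100.00498568387552
knob [ 0.5191 -0.085 ] 0.11947467064285376 -99.09284842159
rider out [ 0.5159 -0.1062] 0.14098409624382416 -99.01246474547595
tick .8 [ 0.5219 -0.0678] 0.10212197732554769 -99.06901327776514
needle dir -100.89361135468663
172 line dir 80.54909 offset from pivot mm 0.3945382506299663 mean ang -99.76150709350783
```

Needle ≈ −99.8°, marker ≈ −99.05°: regrip and trim by 0.75° (1.5 mm).

Emit:
carry_out:
  targets:
    - {"hand": 50, "travel": [0.03, 0, 0.02], "angular": [0, 0, 0]}
    - {"hand": 50, "travel": [0.03, 0, 0.03], "angular": [0, 0, 0]}
    - {"hand": 50, "travel": [0, 0, 0.04], "angular": [0, 0, 0]}
    - {"hand": 50, "travel": [0, 0, 0.04], "angular": [0, 0, 0]}
    - {"hand": 50, "travel": [0, 0, 0.028], "angular": [0, 0, 0]}
    - {"hand": 50, "travel": [0, 0, 0], "angular": [0, 0, 0]}
    - {"hand": 10, "travel": [0, 0, 0], "angular": [0, 0, 0]}
    - {"hand": 10, "travel": [0, 0, 0], "angular": [0, 0, 0]}
    - {"hand": 10, "travel": [0, 0, 0], "angular": [0, 0, 0]}
    - {"hand": 10, "travel": [0, 0, 0], "angular": [0, 0, 0]}
    - {"hand": 10, "travel": [0, 0, 0], "angular": [0, 0, 0]}

```text
time_s: 24.78
tcp_pos: [0.5187, -0.0861, 0.0675]
orientation: [[0.157, 0.988, 0.001], [0.988, -0.157, -0.0], [-0.0, 0.001, -1.0]]
contact_force: [-1.1, 0.5, 7.1]
finger_gap: 0.0198
grip_force: 8.0
```

Emit:
carry_out:
  targets:
    - {"hand": 10, "travel": [0, -0.0008, 0], "angular": [0, 0, 0.37]}
    - {"hand": 10, "travel": [0, -0.0007, 0], "angular": [0, 0, 0.37]}
    - {"hand": 10, "travel": [0, 0, 0], "angular": [0, 0, 0]}
    - {"hand": 10, "travel": [0, 0, 0], "angular": [0, 0, 0]}
    - {"hand": 10, "travel": [0, 0, 0], "angular": [0, 0, 0]}

```text
time_s: 25.4
tcp_pos: [0.5176, -0.0859, 0.0676]
orientation: [[0.169, 0.986, 0.002], [0.986, -0.169, -0.0], [-0.0, 0.002, -1.0]]
contact_force: [-0.7, -0.8, 5.7]
finger_gap: 0.0199
grip_force: 8.0
```

Emit:
carry_out:
  targets:
    - {"hand": 40, "travel": [0, 0, 0], "angular": [0, 0, 0]}
    - {"hand": 40, "travel": [0, 0, 0], "angular": [0, 0, 0]}
    - {"hand": 50, "travel": [0, 0, 0], "angular": [0, 0, 0]}
    - {"hand": 50, "travel": [0, 0, 0], "angular": [0, 0, 0]}
    - {"hand": 50, "travel": [0, 0, -0.03], "angular": [0, 0, 0]}
    - {"hand": 50, "travel": [0, 0, -0.04], "angular": [0, 0, 0]}
    - {"hand": 50, "travel": [0, 0, -0.04], "angular": [0, 0, 0]}
    - {"hand": 50, "travel": [-0.03, 0, -0.03], "angular": [0, 0, 0]}
    - {"hand": 50, "travel": [-0.03, 0, -0.02], "angular": [0, 0, 0]}
    - {"hand": 50, "travel": [0, 0, 0], "angular": [0, 0, 0]}
    - {"hand": 50, "travel": [0, 0, 0], "angular": [0, 0, 0]}
    - {"hand": 50, "travel": [0, 0, 0], "angular": [0, 0, 0]}

```text
time_s: 26.9
tcp_pos: [0.5063, -0.1436, 0.226]
orientation: [[0.168, 0.986, -0.001], [0.986, -0.168, 0.001], [0.001, -0.001, -1.0]]
contact_force: [0.1, -1.1, -0.0]
finger_gap: 0.0456
grip_force: 0.0
```

```bash
python3 - <<'E'
from h import *
shot("w7");s=bot.state();print(s['time_s'],s['tcp_pos'],s['orientation'],s['contact_force'])
p=cv2.imread("pics/w7.png");A=cv2.resize(p[80:160,230:330],None,fx=4,fy=4,interpolation=cv2.INTER_CUBIC)
t,_=bot.capture("top");B=cv2.resize(t[170:290,205:335],None,fx=2.7,fy=2.7,interpolation=cv2.INTER_CUBIC)
c=np.zeros((330,760,3),np.uint8);c[:320,:400]=A;c[:324,405:405+351]=B;cv2.imwrite("pics/w7c.png",c)
E
```

```text
26.95 [ 0.5063 -0.1437  0.2261] [[ 0.1675  0.9859 -0.0011]
 [ 0.9859 -0.1675  0.0007]
 [ 0.0005 -0.0012 -1.    ]] [-0.4509 -0.2084  0.4569]
```

View pics/w7c.png

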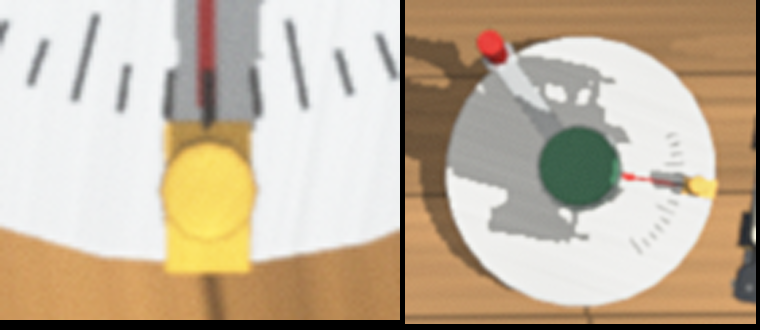

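Lever is back at rest (handle at its start place). Needle tip (204,103), rider centre ~(208,196).

```bash
python3 - <<'E'
from h import *
pv=np.array([.538,.033]);A=lambda p:np.degrees(np.arctan2(*(p-pv)[::-1]))
for n in("w6","w7"):
    im=cv2.imread(f"pics/{n}.png").astype(int)
    def cen(m,z,lo,hi):
        ys,xs=np.where(m[40:165,240:320]);pts=np.array([atz(wray(n,(x+240,y+40)),z)[:2] for x,y in zip(xs,ys)])
        r=np.hypot(*(pts-pv).T);q=pts[(r>lo)&(r<hi)];return len(q),A(q.mean(0)),np.median([A(p) for p in q])
    red=(im[...,2]>im[...,1]*1.8)&(im[...,2]>90);yel=(im[...,2]>150)&(im[...,1]>1.2*im[...,0]+30)&(im[...,1]>110)&(im[...,0]<120)&(im[...,2]>1.1*im[...,1])
    for lo,hi in((.06,.106),(.085,.106)):print(n,'needle',cen(red,.053,lo,hi))
    print(n,'knob',cen(yel,.102,.108,.131))
E
```

```text
w6 needle (136, np.float64(-99.72786149504947), np.float64(-99.75995387677294))
w6 needle (37, np.float64(-99.69931747138573), np.float64(-99.67390596336774))
w6 knob (602, np.float64(-99.17488493983237), np.float64(-99.10434659579931))
w7 needle (130, np.float64(-99.80500496120398), np.float64(-99.83897512382923))Traceback (most recent call last):
  File "<stdin>", line 9, in <module>
  File "<stdin>", line 6, in cen
  File "h.py", line 15, in wray
    def wray(name,uv): return ray(bot.camera_params("wrist"),np.load(f"pics/{name}_T.npy"),uv)
                                  ~~~~~~~~~~~~~~~~~^^^^^^^^^
ValueError: time passes only in moves, steps and waits
```

```bash
python3 - <<'E'
from h import *
import numpy as np
P={'fx':350.579,'fy':350.579,'cx':279.785,'cy':208.4544,'dist':np.array([-.0108,0,0,0,0])}
pv=np.array([.538,.033]);A=lambda p:np.degrees(np.arctan2(*(p-pv)[::-1]))
T=np.load("pics/w7_T.npy")
for n,(u,v,z) in dict(knob=(208.5,191,.102),rider=(208,272,.057),tip=(204,103,.053)).items(): print(n,A(atz(ray(P,T,(u/4+230-.375,v/4+80-.375)),z)[:2]))
E
```

```text
knob -99.52377301922117
rider -99.49429225104903
tip -99.96869012463854
```

```bash
python3 -c "
from cell import bot
print(bot.job_done())"
```

```text
the job is handed in; nothing more can be done
None
```

The brake lever was pushed until it bit at about 0.78 rad, held at about 13 N for a second, and let back to rest; the marker knob was then set to within about 0.3° of the needle and released, and the job is handed in.

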